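# Clamp the reamer, then hold the lock collar home

### The arm

A 7-joint arm with a two-finger parallel gripper is mounted at the origin on the work surface. World frame = base frame: x ahead of the robot, y to its left, z up, the work surface at z = 0. Lengths are in mm, angles in rad, forces in N, time in s.
With the tool pointing down it reaches from about 400 to 875 mm from the base axis. Payload 19.3 kg.
Tool frame: the origin (TCP) lies between the finger pads; the fingertips stand env.tip_reach ahead of it and the grasp point (between the pads) lies 8 mm behind it (env.tip_reach is the distance from the TCP to the fingertips, in mm); z points along the fingers, y is the line along which they close (so a half turn about z gives the same grasp; the last joint's range is limited). The gripper opens to 85 mm and grips with 20 to 120 N. Pads are 22 mm wide; open, the fingers measure 114 mm over their backs; the gripper's body (76 mm by 85 mm) begins 54 mm behind the grasp point. The pads swing forward as they close: fully open they stand 13 mm farther back than shut.
Start: joints at [1.125, 0.521, -0.036, 1.599, 0.021, 1.021, -0.113], TCP at [229.358, -581.386, 242.291] pointing down, gripper open.
Joint ranges: [-2.91, 2.91], [-0.3, 2.13], [-1.5, 1.42], [0.17, 2.43], [-1.26, 4.41], [0.16, 1.93], [-2.52, 2.52]. Speed limits (rad/s): [1.89, 1.89, 2.39, 2.39, 3.01, 3.01, 3.01].

### API

Orientations are given as a unit quaternion [x, y, z, w].
In Python, from station import env, viewer gives the robot as it stands.
- The arm moves only by the tool move_arm, never from a script. Its argument "moves" is a list of rows, each a list of 7 numbers: the shift along the world's x, y, z in cm, then the turn, a rotation vector about the world's x, y, z in rad, then the opening, from 0 (shut) to 1 (fully open). In form: [[x, y, z, ax, ay, az, gripper], ...]. A call has 1 to 10 rows; each row shifts and turns the commanded pose from where the row before left it; what a row does not reach is not made up. A row lasts 1/12 s, in which the tool goes at most 41.7 mm and 7.16 degrees, less where a joint would pass 70% of its speed; a pose out of reach is approached as far as the arm can. A call with a gripper value outside its range is refused whole. The fingers move at their own pace and stop on an object; the grip force is fixed at half the most. Time passes only in rows, so rows that do not move let the fingers close. It gives the time, the measured TCP pose, the force, the opening and the grip force at its end, in the units of the state.
- env.read_state(): the state, without advancing time (a new reading comes with each control period).
- viewer.read_camera(name): name is "scene" or "side" or "wrist"; returns the picture (384x512x3 uint8, red, green, blue); there is no depth.
- viewer.get_calibration(name): a dict with "fx", "fy", "cx", "cy" (pixels), "k1" (the pictures are not rectified: a ray, as slopes to the right and down, at radius r is drawn at 1 + k1 r^2 times it, then the intrinsics apply), "extrinsics" (4x4, takes a point from camera to world coordinates). Camera axes: x right, y down, z forward; pixel columns grow to the right and rows downward; lengths in mm; the calibration is good to about 2 mm. A picture is of the moment at which its call begins: read the wrist's pose just before it. get_calibration takes no time and is no camera call; for the wrist camera it gives the pose at the moment of the call.
- env.finish_job(): hands the job in; it is judged then, once.
The state is a dict: "time": time; "joint_pos": joint angles; "qvel": joint speeds; "tau": joint torques, N m; "tool_pos": TCP position; "tool_rot": TCP orientation; "force": force on the tool from outside, world axes, zero at the start; "torque": the same for the moment, N m; "gripper_width": finger opening in mm; "finger_force": force on a finger pad.
Only numpy, scipy, OpenCV 4.12 (cv2) and the standard library are available. Lean on these libraries where they do the work, as an engineer would, in place of code of your own. Each camera call takes 0.05 s, during which the arm holds its last target. There are 200 camera calls.

### The job

On the small reaming rig, first turn the knurled steel chuck sleeve clockwise (seen from above) until its three jaws are tight on the reamer, and let go of it. Then turn the knurled brass collar on the lock post at the rig's other end until its hidden keyways drop over the pins, push it fully home against its spring, and finish while still gripping it and holding it down there. Leave the other things on the bench where they lie.

Things in the scene. Friction and masses are not known exactly. Their poses are not given: they have to be found in the camera images.
- rig: Grey base plate 110 x 260 x 12 mm, fixed to the bench; origin under its centre, y along it. The chuck axis is at y +80 mm, the lock post axis at y -80 mm; a blue belt cover (34 mm wide, 100 mm long, top 28 mm above the bench) lies between. The chuck has a 68 mm foot flange (top 22 mm above the bench), the post a 60 mm one (top 20 mm).
- chuck_axis (a point): On the chuck's vertical axis, 64 mm above the bench, half way up its knurled steel sleeve: 42 mm in diameter, spanning 50 to 78 mm above the bench, on a 36 mm column. In its middle the jaws reach up to 86 mm and the reamer to 104 mm above the bench (within 15 mm of the axis), between the fingers when the sleeve is gripped from above. Axes: the plate's.
- sleeve (a joint): Turn of the chuck sleeve in rad: grows clockwise seen from above, 0 fully open, end stop 1.7; starts between 0 and 0.4. It drives the three jaws inward together, 3.5 mm a radian; they meet the reamer at about 1.15 and are tight from about 1.25 on. Its friction (0.12 N m) keeps it where it is left.
- jaw0: One of the three alike brass jaws (7 x 6 x 16 mm, 120 degrees apart) in the mouth of the chuck, driven by the sleeve. Its origin is on the chuck axis on the base plate's top, not at the jaw.
- reamer: Dark steel reamer bit, 8 mm in diameter, 56 mm long with a tapered tip up, standing loose and upright in the middle of the chuck, its foot 48 mm above the bench. Origin: centre of its foot; z along it, to the tip.
- post_axis (a point): On the lock post's vertical axis, 12 mm above the bench. The post: a 44 mm shoulder tube (top 42 mm above the bench) and a 19 mm spindle through the collar, ending 86 mm above the bench. Three radial pins (5 mm thick, to 17 mm from the axis, 120 degrees apart, tops 54 mm above the bench) hide under the collar; their direction is unknown. Axes: the plate's.
- collar: Knurled brass lock collar, a ring 49 mm in diameter, 26 mm high with a 20 mm bore, loose on the post's spindle. Origin: centre of its underside; z up. It starts resting on the pins, underside 54 mm above the bench. Three hidden keyways, 9.6 mm wide, 120 degrees apart (one along its own +x), run from the underside 16 mm up.
- collar_home (a point): Where the collar's origin is when fully home, 42 mm above the bench. Turned either way by 0.45 to 1.65 rad (unknown; to about 0.1 rad) the keyways meet the pins: the collar can sink 6 mm onto a sprung copper plate, then be pushed 6 mm more, against 3 rising to 7 N, to the rigid shoulder. Let go there, it springs up about 6 mm.
- stag: Bone-white carved stag head with antlers on a round foot of 60 mm, 100 mm tall. Bystander. Origin: centre of its underside.
- wheel: Brass escapement wheel lying flat, 65 mm across. Bystander. Origin: centre of its underside.
- tray: Green enamel jeweller's tray, 100 x 160 x 18 mm. Bystander. Origin: centre of its underside.
- gauge: Boxwood turning gauge like a flat caliper, 150 mm long, 8 mm thick. Bystander. Origin: middle of its beam, on the underside.
- driver: Screwdriver, 160 mm long. Bystander.
- bellows_top: Pear-wood bellows top, a flat board 85 x 45 x 7 mm. Bystander. Origin: centre of its underside.
- oil_jar: Small capped jar, 44 mm across, 55 mm tall. Bystander. Origin: centre of its underside.
Things that resemble listed ones, but are neither listed nor needed, are in the scene too. There is more than one size of the collar; the one meant has the size given above.

How it is judged:
By the outcome, as a careful person would: the job done as asked, in the order asked, and still so for the second after the job is handed in, while the arm keeps its last pose, push and grip.
It also fails if it takes over 72 s, if anything falls off the work surface, if the arm or the gripper's body presses on something with over 40 N, if the wrist force passes 120 N, or if a joint passes its speed limit or range.

## Working session

There is one attempt and no reset: what is moved stays moved. The work goes in short steps, Python scripts to look and compute and a tool call to move; the robot and the scene stay as the last step left them, time stands still between calls to the robot, and variables do not carry over. Pictures are saved under pics/ and viewed, at most 10 in all, crops included, and the job is handed in when it is done.

Besides the shell and the picture viewer there is one more tool, called after "Emit:" as name([rows], argument=value, ...), one row to a line, values as JSON. move_arm: Moves the arm, as the interface text tells. Its arguments: {"type":"object","properties":{"moves":{"type":"array"}},"required":["moves"]}

```bash
ls; mkdir -p pics; cat > h.py <<'E'
import numpy as np, cv2
from station import env, viewer
def cal(n):
    c=viewer.get_calibration(n); return c,np.array(c["extrinsics"])
def ray(c,T,u,v):
    xd,yd=(u-c["cx"])/c["fx"],(v-c["cy"])/c["fy"]; x,y=xd,yd
    for _ in range(20):
        s=1+c["k1"]*(x*x+y*y); x,y=xd/s,yd/s
    return T[:3,3],T[:3,:3]@np.array([x,y,1.])
def onz(n,u,v,z):
    c,T=cal(n); o,d=ray(c,T,u,v); return o+d*(z-o[2])/d[2]
def proj(n,P):
    c,T=cal(n); p=T[:3,:3].T@(np.array(P,float)-T[:3,3]); x,y=p[0]/p[2],p[1]/p[2]
    s=1+c["k1"]*(x*x+y*y); return np.array([c["cx"]+c["fx"]*x*s,c["cy"]+c["fy"]*y*s])
def tri(obs):
    A=np.zeros((3,3));b=np.zeros(3)
    for n,u,v in obs:
        c,T=cal(n);o,d=ray(c,T,u,v);d=d/np.linalg.norm(d);M=np.eye(3)-np.outer(d,d);A+=M;b+=M@o
    return np.linalg.solve(A,b)
E
python3 - <<'E'
from h import *
s=env.read_state();print(s,env.tip_reach)
a=[viewer.read_camera(n) for n in("scene","side")]
for n,i in zip(("scene","side"),a): cv2.imwrite(f"pics/{n}0.png",cv2.resize(i[...,::-1],(800,600),interpolation=cv2.INTER_CUBIC)); np.save(f"pics/{n}0.npy",i)
for n in("scene","side"):print(viewer.get_calibration(n))
E
```

```text
pics
{'time': 0.0, 'joint_pos': array([ 1.12480027,  0.52204583, -0.03634698,  1.59996543,  0.02117662,
        1.02110299, -0.1128287 ]), 'qvel': array([ 1.54945930e-03,  7.09606886e-04,  4.79258225e-04, -1.93783265e-03,
       -7.44898436e-06, -9.95450952e-05, -6.54554056e-04]), 'tau': array([ 5.07363748e-04, -9.27119064e+01,  1.97984509e+00, -3.69944322e+01,
        1.77132612e-02,  8.25872499e-03, -1.27956368e-04]), 'tool_pos': array([ 229.2535438 , -581.10273632,  241.72091497]), 'tool_rot': array([ 9.82402123e-01,  1.86777262e-01, -1.31089220e-04, -5.53616154e-04]), 'force': array([-0.93239493, -0.26723499,  0.49144998]), 'torque': array([ 0.00683403, -0.03081022,  0.00244561]), 'finger_force': 0.0, 'gripper_width': 85.21263646247701} 11.0
{'fx': 495.5763994421885, 'fy': 495.5763994421885, 'cx': 255.25341870553618, 'cy': 187.5362416954298, 'k1': -0.04591505722649107, 'extrinsics': array([[-8.76743500e-01,  2.94351596e-01, -3.80365579e-01,
         1.05945406e+03],
       [ 4.80760437e-01,  5.59035275e-01, -6.75536056e-01,
         8.43636494e+02],
       [ 1.37926592e-02, -7.75136568e-01, -6.31643146e-01,
         8.84622002e+02],
       [ 0.00000000e+00,  0.00000000e+00,  0.00000000e+00,
         1.00000000e+00]])}
{'fx': 442.12129996306476, 'fy': 442.12129996306476, 'cx': 257.93075434767036, 'cy': 185.83914387798632, 'k1': -0.09394906764465764, 'extrinsics': array([[-6.99119536e-01, -3.69586747e-01,  6.12076393e-01,
        -1.86748124e+02],
       [-7.14540118e-01,  3.30282738e-01, -6.16721763e-01,
         7.31626812e+02],
       [ 2.57739231e-02, -8.68515371e-01, -4.94991672e-01,
         6.80937106e+02],
       [ 0.00000000e+00,  0.00000000e+00,  0.00000000e+00,
         1.00000000e+00]])}
```

View pics/scene0.png

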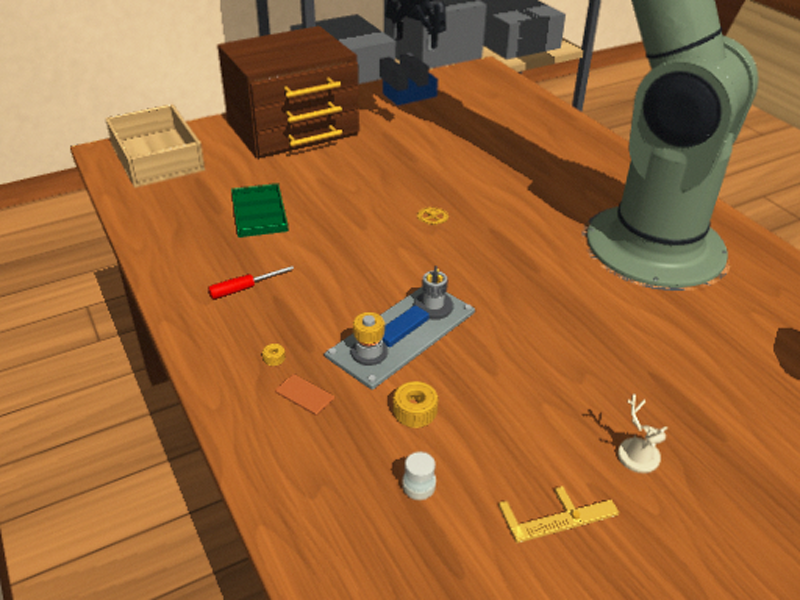

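View pics/side0.png

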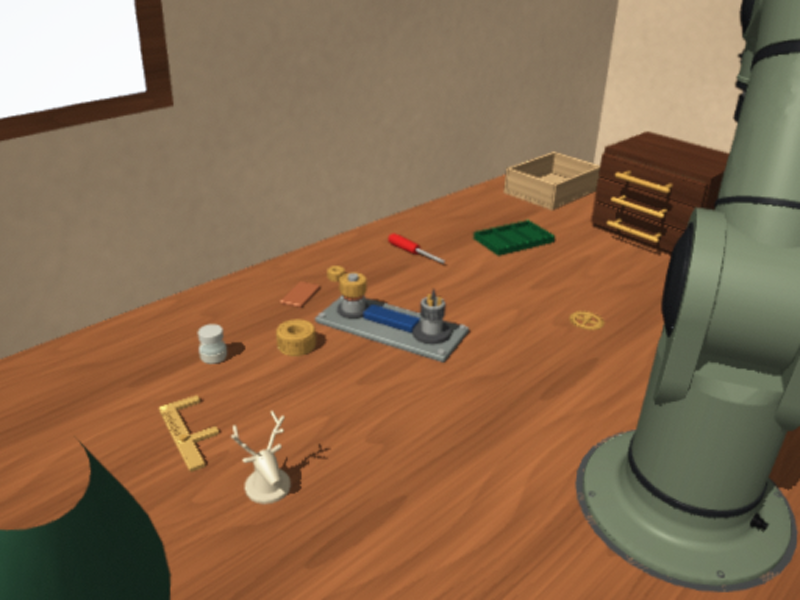

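The scene view shows the rig with the chuck at (434,288) and the collar on the lock post at (369,330). In the side view they are at (432,315) and (352,290). There are three brass rings, given here as scene pixels: the one on the post at (369,328), a large loose one at (415,403) and a small loose one at (273,353). The one on the spindle fits, and I'll confirm it in a crop.

```bash
python3 - <<'E'
from h import *
a=np.load("pics/scene0.npy")[165:250,200:310]; b=np.load("pics/side0.npy")[165:235,195:305]
A=cv2.resize(a[...,::-1],None,fx=7,fy=7,interpolation=cv2.INTER_CUBIC)
B=cv2.resize(b[...,::-1],None,fx=7,fy=7,interpolation=cv2.INTER_CUBIC)
cv2.imwrite("pics/c1.png",A);cv2.imwrite("pics/c2.png",B)
E
```

```text
(no output)
```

View pics/c1.png

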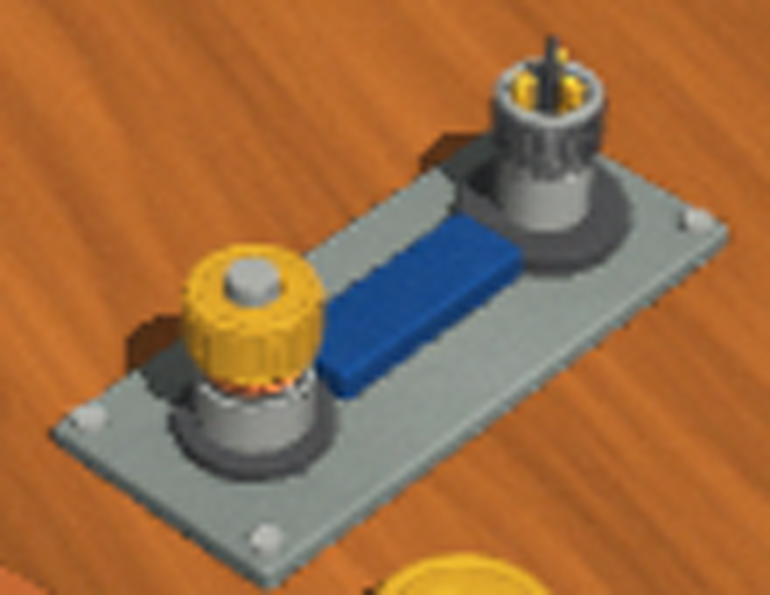

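View pics/c2.png

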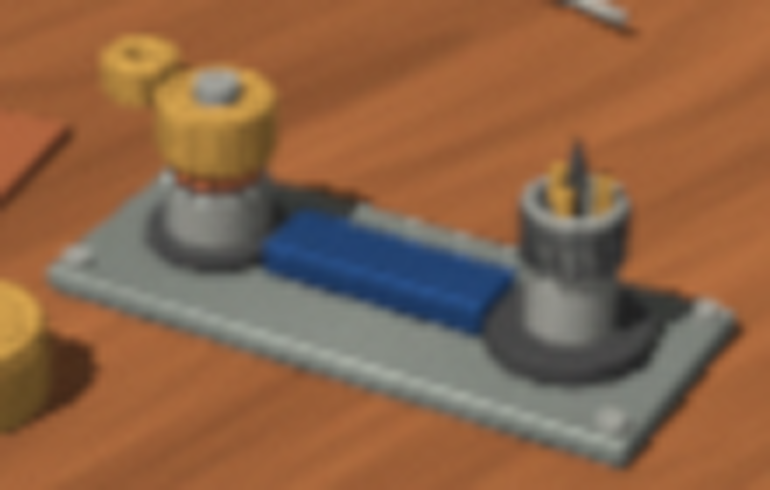

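The crops confirm the collar on the spindle is the listed one. The scene crop has its spindle top at about (253,278) and the sleeve top at (550,94). The side crop has them at (218,82) and (577,207). Next I'll fit the rig pose to these and the plate corners.

```bash
python3 - <<'E'
from h import *
from scipy.optimize import least_squares
O={"scene":(200,165),"side":(195,165)}
# rig-frame points: chuck y+80, post y-80
obs=[("scene",550,94,(0,80,78)),("scene",253,277,(0,-80,86)),("side",577,207,(0,80,78)),("side",218,81,(0,-80,86)),
("scene",254,300,(0,-80,80)),("side",217,98,(0,-80,80)),
("scene",50,431,"c"),("scene",270,575,"c"),("scene",730,228,"c"),("side",50,268,"c"),("side",625,458,"c"),("side",738,320,"c")]
px=lambda n,x,y:(O[n][0]+(x+.5)/7-.5,O[n][1]+(y+.5)/7-.5)
C=[(a*55,b*130,12) for a in(-1,1) for b in(-1,1)]
ch=onz("scene",*px("scene",550,94),78);po=onz("scene",*px("scene",253,277),86)
print(ch,po,np.linalg.norm((ch-po)[:2]))
print(onz("side",*px("side",577,207),78),onz("side",*px("side",218,81),86))
def W(p,P):
    c,s=np.cos(p[2]),np.sin(p[2]); return (p[0]+c*P[0]-s*P[1],p[1]+s*P[0]+c*P[1],P[2])
def f(p):
    r=[]
    for n,x,y,P in obs:
        u=np.array(px(n,x,y)); L=C if P=="c" else [P]
        e=[proj(n,W(p,Q))-u for Q in L]; r+=list(min(e,key=lambda q:q@q))
    return r
d=(ch-po)[:2];p0=[*((ch+po)[:2]/2),np.arctan2(d[1],d[0])-np.pi/2]
s=least_squares(f,p0);print(s.x,np.round(s.fun,1))
print("chuck",W(s.x,(0,80,64)),"post",W(s.x,(0,-80,12)))
print(np.array(cal("wrist")[1]))
E
```

```text
[501.01459429 -25.82805446  78.        ] [651.83529446  23.66682234  86.        ] 158.7344525632934
[492.74232931 -26.29738273  78.        ] [648.92753968  19.57185363  86.        ]
[573.77305425  -3.31956693  -4.39187813] [ 0.5 -0.9  0.4 -0.7 -0.8 -1.  -0.8  0.2  0.3 -2.1 -0.6 -0.4  0.6 -1.3
  0.  -0.3  0.9 -0.5 -1.5  0.1 -0.5 -1.1 -0.5 -1.1]
chuck (np.float64(497.84708631493163), np.float64(-28.523681547781834), 64) post (np.float64(649.6990221779054), np.float64(21.88454768780354), 12)
[[ 3.66256327e-01 -8.92667661e-01 -2.62679939e-01  2.96701415e+02]
 [-9.30513954e-01 -3.51271411e-01 -1.03692710e-01 -5.54571515e+02]
 [ 2.91176008e-04  2.82405459e-01 -9.59295091e-01  3.73714633e+02]
 [ 0.00000000e+00  0.00000000e+00  0.00000000e+00  1.00000000e+00]]
```

Emit:
move_arm([
  [1.68, 3.45, -0.4, 0, 0, 0.07, 1],
  [1.68, 3.45, -0.4, 0, 0, 0.07, 1],
  [1.68, 3.45, -0.4, 0, 0, 0.07, 1],
  [1.68, 3.45, -0.4, 0, 0, 0.07, 1],
  [1.68, 3.45, -0.4, 0, 0, 0.07, 1],
  [1.68, 3.45, -0.4, 0, 0, 0.07, 1],
  [1.68, 3.45, -0.4, 0, 0, 0.07, 1],
  [1.68, 3.45, -0.4, 0, 0, 0.07, 1],
  [1.68, 3.45, -0.4, 0, 0, 0.07, 1],
  [1.68, 3.45, -0.4, 0, 0, 0.07, 1],
])

```text
time: 0.93
tool_pos: [397.7, -234.6, 202.2]
tool_rot: [0.858, 0.514, -0.0, 0.0]
force: [1.7, -0.7, 0.3]
gripper_width: 85.4
finger_force: 0.0
```

Emit:
move_arm([
  [1.68, 3.45, -0.4, 0, 0, 0.07, 1],
  [1.68, 3.45, -0.4, 0, 0, 0.07, 1],
  [1.68, 3.45, -0.4, 0, 0, 0.07, 1],
  [1.68, 3.45, -0.4, 0, 0, 0.07, 1],
  [1.68, 3.45, -0.4, 0, 0, 0.07, 1],
  [1.68, 3.45, -0.4, 0, 0, 0.07, 1],
  [0, 0, 0, 0, 0, 0, 1],
  [0, 0, 0, 0, 0, 0, 1],
  [0, 0, 0, 0, 0, 0, 1],
])

```text
time: 1.68
tool_pos: [497.8, -29.8, 178.0]
tool_rot: [0.733, 0.68, -0.0, -0.0]
force: [-0.6, 0.2, -0.3]
gripper_width: 85.3
finger_force: 0.0
```

```bash
python3 - <<'E'
from h import *
s=env.read_state();print(s["time"],s["joint_pos"].round(3),s["tool_pos"].round(1),s["tool_rot"].round(4),s["force"].round(1))
c,T=cal("wrist");i=viewer.read_camera("wrist");print(c);np.savez("pics/w1.npz",i=i,T=T)
cv2.imwrite("pics/w1.png",cv2.resize(i[...,::-1],(800,600),interpolation=cv2.INTER_CUBIC))
print(proj("wrist",(497.8,-28.5,78))*1.5625,proj("wrist",(649.7,21.9,86))*1.5625)
E
```

```text
1.6833 [ 0.289  0.441 -0.451  1.973  0.266  0.786 -0.39 ] [497.8 -29.8 178. ] [ 7.333e-01  6.799e-01 -4.000e-04 -2.000e-04] [-0.6  0.2 -0.3]
{'fx': 269.7087183195303, 'fy': 269.7087183195303, 'cx': 255.40678293029532, 'cy': 193.41309230550362, 'k1': 0.011344138431784064, 'extrinsics': array([[ 9.97091766e-01, -7.29259654e-02, -2.21317362e-02,
         5.03982856e+02],
       [-7.62084083e-02, -9.56145062e-01, -2.82805408e-01,
         4.21603514e+01],
       [-5.37292828e-04,  2.83669568e-01, -9.58921940e-01,
         3.09893347e+02],
       [ 0.00000000e+00,  0.00000000e+00,  0.00000000e+00,
         1.00000000e+00]])}
[397.9040232  304.98602866] [685.79518345 193.73452988]
```

View pics/w1.png

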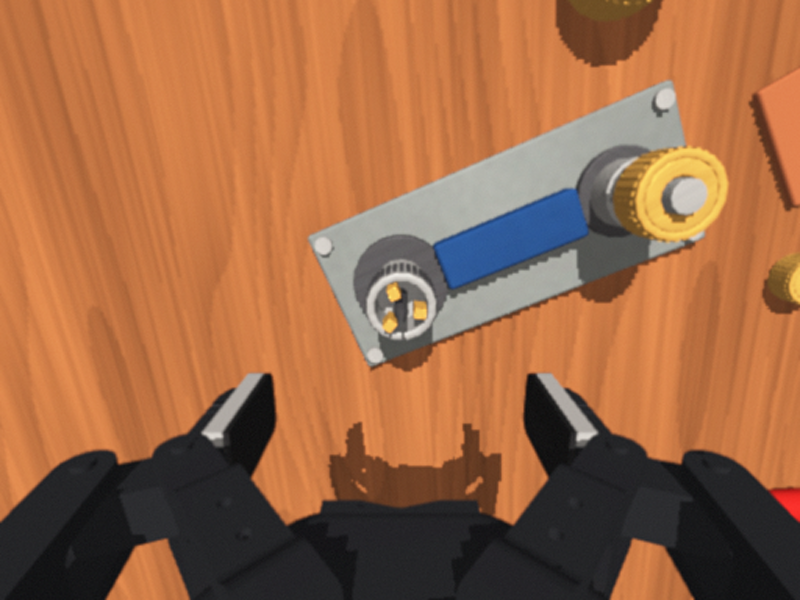

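The wrist view shows the sleeve's top ring centred at (401,306) and the spindle top at (687,196). Both are within 2 mm of the fitted pose, so the chuck is at about (499,-29) and the post at about (650,21). I'll descend over the sleeve and close on it.

Emit:
move_arm([
  [0.12, 0.08, -2.4, 0, 0, 0, 1],
  [0, 0, -2.4, 0, 0, 0, 1],
  [0, 0, -2.4, 0, 0, 0, 1],
  [0, 0, -2.4, 0, 0, 0, 1],
  [0, 0, -2.4, 0, 0, 0, 1],
  [0, 0, -0.4, 0, 0, 0, 1],
  [0, 0, 0, 0, 0, 0, 1],
  [0, 0, 0, 0, 0, 0, 1],
])

```text
time: 2.4
tool_pos: [499.6, -29.2, 55.2]
tool_rot: [0.733, 0.68, 0.0, 0.0]
force: [0.2, -0.1, 0.5]
gripper_width: 85.0
finger_force: 0.0
```

Emit:
move_arm([
  [0, 0, 0, 0, 0, 0, 0],
  [0, 0, 0, 0, 0, 0, 0],
  [0, 0, 0, 0, 0, 0, 0],
  [0, 0, 0, 0, 0, 0, 0],
  [0, 0, 0, 0, 0, 0, 0],
  [0, 0, 0, 0, 0, 0, 0],
  [0, 0, 0, 0, 0, 0, 0],
  [0, 0, 0, 0, 0, 0, 0],
])

```text
time: 3.07
tool_pos: [498.8, -28.7, 55.2]
tool_rot: [0.733, 0.68, -0.0, 0.0]
force: [-10.1, -0.0, 22.8]
gripper_width: 39.7
finger_force: 57.5
```

```bash
python3 - <<'E'
from h import *
s=env.read_state();print({k:np.round(v,3) for k,v in s.items()})
E
```

```text
{'time': np.float64(3.067), 'joint_pos': array([ 0.195,  0.642, -0.342,  2.044,  0.416,  0.522, -0.524]), 'qvel': array([ 0.001, -0.   , -0.001, -0.001, -0.   , -0.001, -0.   ]), 'tau': array([ -0.23 , -76.83 ,  -3.664, -22.243,   0.83 ,  -2.777,   0.103]), 'tool_pos': array([498.794, -28.693,  55.199]), 'tool_rot': array([ 0.733,  0.68 , -0.   ,  0.   ]), 'force': array([-1.0091e+01, -5.0000e-03,  2.2761e+01]), 'torque': array([ 0.11 ,  2.125, -0.066]), 'finger_force': np.float64(57.527), 'gripper_width': np.float64(39.69)}
```

Emit:
move_arm([
  [-0.06, 0, 0, 0, 0, -0.1, 0],
  [0, 0, 0, 0, 0, -0.1, 0],
  [0, 0, 0, 0, 0, -0.1, 0],
  [0, 0, 0, 0, 0, -0.1, 0],
  [0, 0, 0, 0, 0, -0.1, 0],
  [0, 0, 0, 0, 0, -0.1, 0],
  [0, 0, 0, 0, 0, -0.1, 0],
  [0, 0, 0, 0, 0, -0.1, 0],
  [0, 0, 0, 0, 0, 0, 0],
  [0, 0, 0, 0, 0, 0, 0],
])

```text
time: 3.9
tool_pos: [498.9, -28.8, 55.2]
tool_rot: [0.94, 0.34, 0.0, 0.0]
force: [-3.6, -1.7, 17.7]
gripper_width: 39.5
finger_force: 59.1
```

```bash
cat > st.py <<'E'
from h import *
s=env.read_state();x,y=s["tool_rot"][:2];print({k:np.round(v,2) for k,v in s.items() if k not in("qvel","tau","tool_rot")},"yaw",round(2*np.arctan2(y,x),3))
E
python3 st.py; python3 - <<'E'
from h import *
cv2.imwrite("pics/w2.png",viewer.read_camera("wrist")[...,::-1])
E
```

```text
{'time': np.float64(3.9), 'joint_pos': array([ 0.04,  0.63, -0.13,  2.05,  0.17,  0.47, -1.1 ]), 'tool_pos': array([498.94, -28.76,  55.25]), 'force': array([-3.6 , -1.73, 17.66]), 'torque': array([-0.28,  0.98, -0.12]), 'finger_force': np.float64(59.12), 'gripper_width': np.float64(39.55)} yaw 0.695
```

View pics/w2.png

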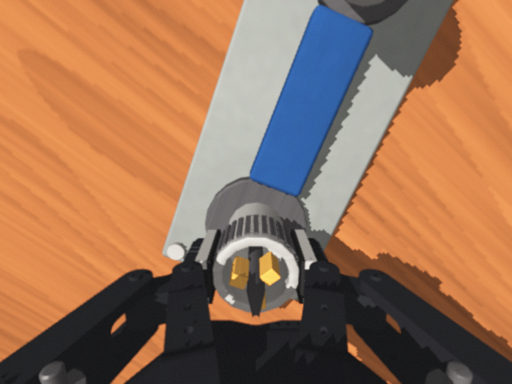

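The wrist view shows the sleeve in the grip with the jaws moving in towards the reamer at about (255,275). The wrist torque matches the sleeve friction of 0.12 N m, so the sleeve is following. I'll go on turning and watch the torque.

Emit:
move_arm([
  [0, 0, 0, 0, 0, -0.1, 0],
  [0, 0, 0, 0, 0, -0.1, 0],
  [0, 0, 0, 0, 0, -0.1, 0],
  [0, 0, 0, 0, 0, 0, 0],
  [0, 0, 0, 0, 0, 0, 0],
])

```text
time: 4.37
tool_pos: [499.0, -28.9, 55.2]
tool_rot: [0.981, 0.196, 0.0, 0.0]
force: [-3.9, -2.9, 17.5]
gripper_width: 39.3
finger_force: 59.2
```

```bash
python3 st.py
```

```text
{'time': np.float64(4.37), 'joint_pos': array([-0.02,  0.62, -0.06,  2.06,  0.08,  0.46, -1.31]), 'tool_pos': array([498.97, -28.86,  55.24]), 'force': array([-3.88, -2.94, 17.5 ]), 'torque': array([-0.43,  0.93, -0.04]), 'finger_force': np.float64(59.2), 'gripper_width': np.float64(39.29)} yaw 0.395
```

Emit:
move_arm([
  [0, 0, 0, 0, 0, -0.08, 0],
  [0, 0, 0, 0, 0, -0.07, 0],
  [0, 0, 0, 0, 0, 0, 0],
  [0, 0, 0, 0, 0, 0, 0],
])

```text
time: 4.7
tool_pos: [498.9, -28.9, 55.2]
tool_rot: [0.993, 0.122, 0.0, 0.0]
force: [-3.7, -3.1, 17.1]
gripper_width: 39.5
finger_force: 59.2
```

```bash
python3 st.py
```

```text
{'time': np.float64(4.7), 'joint_pos': array([-0.05,  0.63, -0.02,  2.06,  0.03,  0.46, -1.41]), 'tool_pos': array([498.94, -28.92,  55.23]), 'force': array([-3.71, -3.08, 17.14]), 'torque': array([-0.49,  0.88, -0.  ]), 'finger_force': np.float64(59.22), 'gripper_width': np.float64(39.45)} yaw 0.245
```

Emit:
move_arm([
  [0, 0, 0, 0, 0, -0.08, 0],
  [0, 0, 0, 0, 0, -0.07, 0],
  [0, 0, 0, 0, 0, 0, 0],
  [0, 0, 0, 0, 0, 0, 0],
])

```text
time: 5.03
tool_pos: [499.0, -29.0, 55.2]
tool_rot: [0.999, 0.047, 0.0, 0.0]
force: [-3.6, -3.8, 17.9]
gripper_width: 39.9
finger_force: 59.2
```

```bash
python3 st.py;  python3 - <<'E'
from h import *
i=viewer.read_camera("wrist");j=viewer.read_camera("scene")
A=cv2.resize(i[220:325,195:320,::-1],(500,420),interpolation=cv2.INTER_CUBIC)
B=cv2.resize(j[160:200,255:302,::-1],(300,255),interpolation=cv2.INTER_CUBIC)
o=np.zeros((420,800,3),np.uint8);o[:,:500]=A;o[:255,500:]=B;cv2.imwrite("pics/w3.png",o)
E
```

```text
{'time': np.float64(5.03), 'joint_pos': array([-0.08,  0.63,  0.02,  2.06, -0.03,  0.46, -1.51]), 'tool_pos': array([499.  , -28.97,  55.24]), 'force': array([-3.61, -3.79, 17.88]), 'torque': array([-0.63,  0.83,  0.1 ]), 'finger_force': np.float64(59.24), 'gripper_width': np.float64(39.88)} yaw 0.095
```

View pics/w3.png

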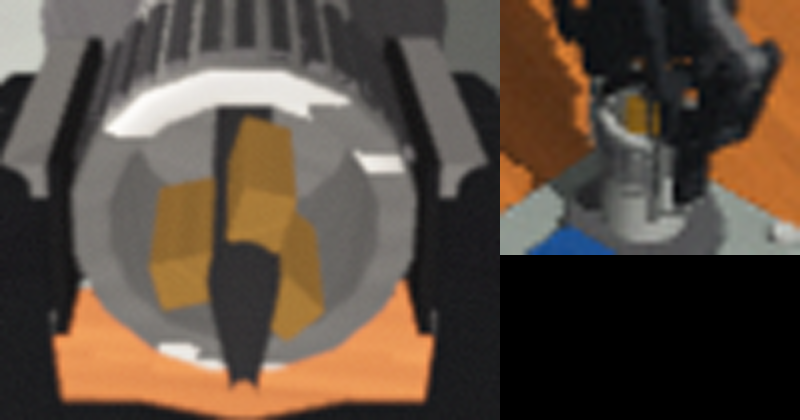

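The crop shows all three jaws closed up against the reamer, or nearly so, and the torque is starting to rise. I'll turn a little more to be sure they are tight.

Emit:
move_arm([
  [0, 0, 0, 0, 0, -0.08, 0],
  [0, 0, 0, 0, 0, -0.07, 0],
  [0, 0, 0, 0, 0, 0, 0],
  [0, 0, 0, 0, 0, 0, 0],
])

```text
time: 5.47
tool_pos: [500.2, -29.1, 55.3]
tool_rot: [1.0, -0.027, 0.002, 0.0]
force: [3.1, -4.9, 10.9]
gripper_width: 39.4
finger_force: 61.4
```

```bash
python3 st.py
```

```text
{'time': np.float64(5.47), 'joint_pos': array([-0.1 ,  0.63,  0.06,  2.06, -0.08,  0.45, -1.61]), 'tool_pos': array([500.16, -29.09,  55.34]), 'force': array([ 3.09, -4.87, 10.92]), 'torque': array([-1.04, -0.55,  0.15]), 'finger_force': np.float64(61.43), 'gripper_width': np.float64(39.42)} yaw -0.055
```

Emit:
move_arm([
  [0, 0, 0, 0, 0, -0.08, 0],
  [0, 0, 0, 0, 0, -0.07, 0],
  [0, 0, 0, 0, 0, 0, 0],
  [0, 0, 0, 0, 0, 0, 0],
])

```text
time: 5.8
tool_pos: [499.6, -29.2, 55.2]
tool_rot: [0.995, -0.102, 0.001, 0.0]
force: [0.0, -4.3, 12.7]
gripper_width: 39.1
finger_force: 71.5
```

```bash
python3 st.py
```

```text
{'time': np.float64(5.8), 'joint_pos': array([-0.13,  0.63,  0.1 ,  2.06, -0.13,  0.45, -1.71]), 'tool_pos': array([499.61, -29.16,  55.21]), 'force': array([ 1.000e-02, -4.320e+00,  1.269e+01]), 'torque': array([-0.98, -0.01,  0.83]), 'finger_force': np.float64(71.47), 'gripper_width': np.float64(39.12)} yaw -0.204
```

Emit:
move_arm([
  [0, 0, 0, 0, 0, -0.08, 0],
  [0, 0, 0, 0, 0, -0.07, 0],
  [0, 0, 0, 0, 0, 0, 0],
  [0, 0, 0, 0, 0, 0, 0],
])

```text
time: 6.13
tool_pos: [502.3, -30.3, 55.5]
tool_rot: [0.984, -0.177, 0.004, 0.0]
force: [15.1, -13.0, -3.9]
gripper_width: 38.6
finger_force: 95.0
```

```bash
python3 st.py;  python3 - <<'E'
from h import *
i=viewer.read_camera("wrist")
A=cv2.resize(i[220:325,195:320,::-1],(500,420),interpolation=cv2.INTER_CUBIC)
cv2.imwrite("pics/w4.png",A)
E
```

```text
{'time': np.float64(6.13), 'joint_pos': array([-0.16,  0.63,  0.14,  2.06, -0.18,  0.45, -1.82]), 'tool_pos': array([502.32, -30.26,  55.45]), 'force': array([ 15.09, -13.02,  -3.92]), 'torque': array([-2.6 , -3.38,  0.17]), 'finger_force': np.float64(94.95), 'gripper_width': np.float64(38.65)} yaw -0.356
```

View pics/w4.png

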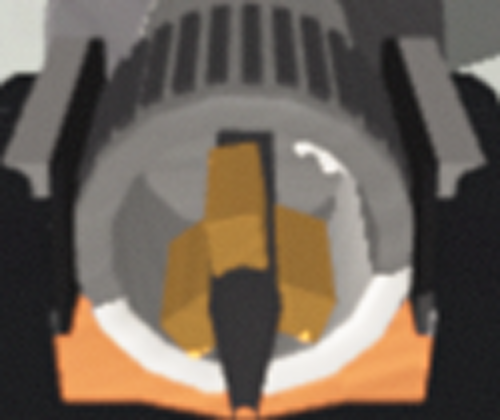

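The crop shows the three jaws pressed on the reamer. The grip is now slipping at a high load, so the sleeve is tight. I'll release it, lift straight up and check.

Emit:
move_arm([
  [0, 0, 0, 0, 0, 0, 1],
  [0, 0, 0, 0, 0, 0, 1],
  [0, 0, 0, 0, 0, 0, 1],
  [0, 0, 0, 0, 0, 0, 1],
  [0, 0, 0, 0, 0, 0, 1],
  [0, 0, 0, 0, 0, 0, 1],
  [0, 0, 0, 0, 0, 0, 1],
])

```text
time: 6.77
tool_pos: [498.7, -28.5, 54.3]
tool_rot: [0.984, -0.176, -0.0, -0.0]
force: [-0.1, 0.5, 0.3]
gripper_width: 85.5
finger_force: 0.0
```

Emit:
move_arm([
  [0, 0, 2, 0, 0, 0, 1],
  [0, 0, 3, 0, 0, 0, 1],
  [0, 0, 3, 0, 0, 0, 1],
  [0, 0, 3, 0, 0, 0, 1],
  [0, 0, 1.5, 0, 0, 0, 1],
  [0, 0, 0, 0, 0, 0, 1],
  [0, 0, 0, 0, 0, 0, 1],
])

```text
time: 7.35
tool_pos: [499.0, -28.4, 179.9]
tool_rot: [0.984, -0.176, 0.001, -0.0]
force: [0.3, 1.1, -0.9]
gripper_width: 85.0
finger_force: 0.0
```

```bash
python3 st.py;  python3 - <<'E'
from h import *
c,T=cal("wrist");i=viewer.read_camera("wrist");print(proj("wrist",(498.8,-28.9,78)),proj("wrist",(650.2,21.3,86)),proj("wrist",(498.8,-28.9,104)))
u=proj("wrist",(498.8,-28.9,86)).astype(int)
A=cv2.resize(i[u[1]-40:u[1]+40,u[0]-40:u[0]+40,::-1],(400,400),interpolation=cv2.INTER_CUBIC)
o=np.zeros((400,800,3),np.uint8);o[:,400:]=A;o[:300,:400]=cv2.resize(i[...,::-1],(400,300));cv2.imwrite("pics/w5.png",o)
print(u)
E
```

```text
{'time': np.float64(7.35), 'joint_pos': array([-0.22,  0.42,  0.21,  2.  , -0.12,  0.74, -1.86]), 'tool_pos': array([499.04, -28.43, 179.85]), 'force': array([ 0.32,  1.06, -0.89]), 'torque': array([-0.  ,  0.04,  0.03]), 'finger_force': np.float64(0.0), 'gripper_width': np.float64(85.03)} yaw -0.354
[256.21451533 197.1573824 ] [121.74862485  39.63598343] [256.33823075 206.60827478]
[256 199]
```

View pics/w5.png

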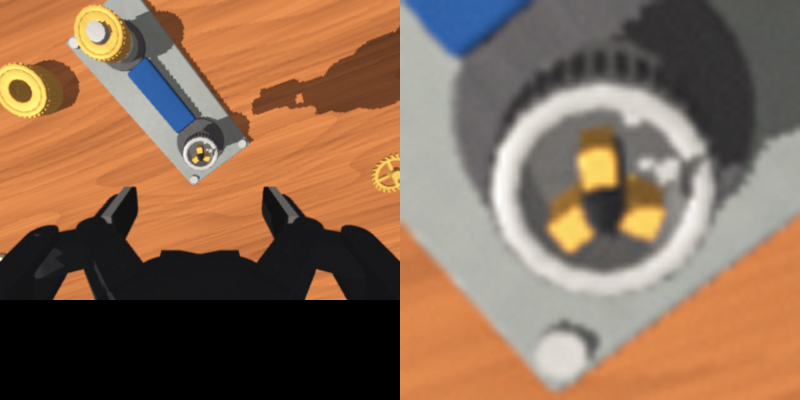

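The view shows the jaws touching the reamer evenly, with the sleeve at crop (604,187) and the chuck undisturbed and released. Now I'll move over the post.

Emit:
move_arm([
  [3.02, 1.0, 0, 0, 0, 0, 1],
  [3.02, 1.0, 0, 0, 0, 0, 1],
  [3.02, 1.0, 0, 0, 0, 0, 1],
  [3.02, 1.0, 0, 0, 0, 0, 1],
  [3.02, 1.0, 0, 0, 0, 0, 1],
  [0, 0, 0, 0, 0, 0, 1],
  [0, 0, 0, 0, 0, 0, 1],
  [0, 0, 0, 0, 0, 0, 1],
])

```text
time: 8.07
tool_pos: [648.8, 21.0, 177.7]
tool_rot: [0.984, -0.176, -0.001, 0.0]
force: [0.1, -1.1, 0.1]
gripper_width: 85.6
finger_force: 0.0
```

```bash
python3 st.py;  python3 - <<'E'
from h import *
i=viewer.read_camera("wrist");P=(650.2,21.3,86)
u=proj("wrist",P);a=u.astype(int);print(u)
hsv=cv2.cvtColor(i,cv2.COLOR_RGB2HSV)
x0,y0=a-45;w=hsv[y0:y0+90,x0:x0+90]
def blobs(m,name,z):
    n,l,s,c=cv2.connectedComponentsWithStats(m.astype(np.uint8))
    for k in range(1,n):
        if s[k,4]>120: print(name,s[k],c[k]+[x0,y0],onz("wrist",*(c[k]+[x0,y0]),z).round(1))
blobs((w[...,1]<70)&(w[...,2]>120),"grey",86)
blobs((w[...,0]>18)&(w[...,0]<32)&(w[...,1]>120),"gold",80)
A=cv2.resize(i[y0:y0+90,x0:x0+90,::-1],(540,540),interpolation=cv2.INTER_CUBIC);cv2.imwrite("pics/w6.png",A)
E
```

```text
{'time': np.float64(8.07), 'joint_pos': array([-0.25,  0.64,  0.2 ,  1.6 , -0.15,  0.92, -1.93]), 'tool_pos': array([648.76,  21.01, 177.73]), 'force': array([ 0.09, -1.09,  0.13]), 'torque': array([-0.01,  0.01, -0.01]), 'finger_force': np.float64(0.0), 'gripper_width': np.float64(85.56)} yaw -0.355
[254.65638124 199.00609376]
grey [   0    0   78   90 2093] [236.78356426 201.70473005] [653.3  36.8  86. ]
grey [ 34  34  22  21 341] [253.80351906 197.71260997] [651.6  21.6  86. ]
gold [  18   17   53   50 1541] [252.87280986 195.06359507] [652.4  22.2  80. ]
```

The spindle top measures 22 x 21 px, which is about 18.5 mm and fits its 19 mm. It sits at (651.5,21.6). I'll descend and grip the collar.

Emit:
move_arm([
  [0.22, 0.05, -2.5, 0, 0, 0, 1],
  [0, 0, -2.5, 0, 0, 0, 1],
  [0, 0, -2.5, 0, 0, 0, 1],
  [0, 0, -2.5, 0, 0, 0, 1],
  [0, 0, -1.67, 0, 0, 0, 1],
  [0, 0, 0, 0, 0, 0, 1],
  [0, 0, 0, 0, 0, 0, 1],
])

```text
time: 8.7
tool_pos: [651.2, 21.4, 62.5]
tool_rot: [0.984, -0.176, -0.001, 0.0]
force: [-0.1, -0.4, -0.1]
gripper_width: 85.4
finger_force: 0.0
```

Emit:
move_arm([
  [0, 0, 0, 0, 0, 0, 0],
  [0, 0, 0, 0, 0, 0, 0],
  [0, 0, 0, 0, 0, 0, 0],
  [0, 0, 0, 0, 0, 0, 0],
  [0, 0, 0, 0, 0, 0, 0],
  [0, 0, 0, 0, 0, 0, 0],
  [0, 0, 0, 0, 0, 0, 0],
  [0, 0, 0, 0, 0, 0, 0],
])

```text
time: 9.37
tool_pos: [652.5, 21.9, 64.0]
tool_rot: [0.984, -0.176, 0.001, -0.0]
force: [-2.1, -1.0, 11.1]
gripper_width: 46.8
finger_force: 59.7
```

```bash
python3 st.py
```

```text
{'time': np.float64(9.37), 'joint_pos': array([-0.23,  0.79,  0.16,  1.65, -0.18,  0.72, -1.9 ]), 'tool_pos': array([652.55,  21.91,  64.04]), 'force': array([-2.09, -0.97, 11.13]), 'torque': array([ 0.  ,  0.55, -0.04]), 'finger_force': np.float64(59.74), 'gripper_width': np.float64(46.84)} yaw -0.354
```

Emit:
move_arm([
  [0, 0, -0.05, 0, 0, 0.05, 0],
  [0, 0, -0.05, 0, 0, 0.05, 0],
  [0, 0, 0, 0, 0, 0.05, 0],
  [0, 0, 0, 0, 0, 0.05, 0],
  [0, 0, 0, 0, 0, 0.05, 0],
  [0, 0, 0, 0, 0, 0.05, 0],
  [0, 0, 0, 0, 0, 0.05, 0],
  [0, 0, 0, 0, 0, 0.05, 0],
])

```text
time: 10.03
tool_pos: [652.9, 22.2, 63.8]
tool_rot: [1.0, 0.024, 0.001, -0.0]
force: [-5.2, 1.9, 20.8]
gripper_width: 46.7
finger_force: 60.5
```

```bash
python3 st.py
```

```text
{'time': np.float64(10.03), 'joint_pos': array([-0.16,  0.78,  0.06,  1.64, -0.06,  0.71, -1.6 ]), 'tool_pos': array([652.91,  22.19,  63.83]), 'force': array([-5.17,  1.91, 20.8 ]), 'torque': array([ 0.27,  1.16, -0.22]), 'finger_force': np.float64(60.47), 'gripper_width': np.float64(46.72)} yaw 0.048
```

Emit:
move_arm([
  [0, 0, 0, 0, 0, 0.05, 0],
  [0, 0, 0, 0, 0, 0.05, 0],
  [0, 0, 0, 0, 0, 0.05, 0],
  [0, 0, 0, 0, 0, 0.05, 0],
])

```text
time: 10.37
tool_pos: [652.9, 22.3, 63.8]
tool_rot: [0.992, 0.124, 0.001, -0.0]
force: [-4.5, 1.7, 19.3]
gripper_width: 46.7
finger_force: 60.4
```

Emit:
move_arm([
  [0, 0, 0, 0, 0, 0.05, 0],
  [0, 0, 0, 0, 0, 0.05, 0],
  [0, 0, 0, 0, 0, 0.05, 0],
])

```text
time: 10.62
tool_pos: [652.9, 22.6, 63.6]
tool_rot: [0.98, 0.198, 0.001, -0.0]
force: [-3.8, 2.8, 14.0]
gripper_width: 46.5
finger_force: 60.0
```

Emit:
move_arm([
  [0, 0, -0.05, 0, 0, 0.05, 0],
  [0, 0, 0, 0, 0, 0.05, 0],
  [0, 0, 0, 0, 0, 0.05, 0],
])

```text
time: 10.87
tool_pos: [652.5, 22.2, 62.3]
tool_rot: [0.963, 0.271, 0.001, 0.0]
force: [-1.2, 2.0, 1.4]
gripper_width: 47.0
finger_force: 61.5
```

Emit:
move_arm([
  [0, 0, 0, 0, 0, 0.05, 0],
  [0, 0, 0, 0, 0, 0.05, 0],
  [0, 0, 0, 0, 0, 0.05, 0],
])

```text
time: 11.12
tool_pos: [652.1, 22.0, 61.7]
tool_rot: [0.94, 0.342, 0.0, 0.0]
force: [-0.2, -0.6, -1.8]
gripper_width: 46.8
finger_force: 61.5
```

```bash
python3 st.py
```

```text
{'time': np.float64(11.12), 'joint_pos': array([-0.05,  0.78, -0.11,  1.64,  0.12,  0.73, -1.09]), 'tool_pos': array([652.12,  21.95,  61.72]), 'force': array([-0.24, -0.61, -1.8 ]), 'torque': array([0.21, 0.02, 0.02]), 'finger_force': np.float64(61.52), 'gripper_width': np.float64(46.82)} yaw 0.698
```

The collar dropped: the upward force vanished and z fell by 2 mm. I'll push it down.

Emit:
move_arm([
  [0, 0, -0.15, 0, 0, 0, 0],
  [0, 0, -0.15, 0, 0, 0, 0],
  [0, 0, -0.1, 0, 0, 0, 0],
  [0, 0, 0, 0, 0, 0, 0],
])

```text
time: 11.45
tool_pos: [652.1, 21.9, 57.1]
tool_rot: [0.94, 0.34, 0.0, 0.0]
force: [-0.7, 0.6, 2.7]
gripper_width: 46.4
finger_force: 61.8
```

```bash
python3 st.py
```

```text
{'time': np.float64(11.45), 'joint_pos': array([-0.05,  0.79, -0.11,  1.64,  0.12,  0.72, -1.1 ]), 'tool_pos': array([652.07,  21.91,  57.12]), 'force': array([-0.72,  0.62,  2.72]), 'torque': array([ 0.08,  0.03, -0.07]), 'finger_force': np.float64(61.81), 'gripper_width': np.float64(46.39)} yaw 0.695
```

Emit:
move_arm([
  [0, 0, -0.2, 0, 0, 0, 0],
  [0, 0, -0.2, 0, 0, 0, 0],
  [0, 0, -0.15, 0, 0, 0, 0],
  [0, 0, 0, 0, 0, 0, 0],
])

```text
time: 11.78
tool_pos: [652.1, 22.0, 52.3]
tool_rot: [0.94, 0.341, 0.0, 0.0]
force: [-5.1, 1.3, 15.8]
gripper_width: 46.7
finger_force: 63.1
```

Emit:
move_arm([
  [0, 0, -0.1, 0, 0, 0, 0],
  [0, 0, -0.1, 0, 0, 0, 0],
  [0, 0, 0, 0, 0, 0, 0],
])

```text
time: 12.03
tool_pos: [652.2, 21.9, 52.1]
tool_rot: [0.94, 0.341, 0.0, 0.0]
force: [-17.6, 0.4, 46.6]
gripper_width: 46.7
finger_force: 66.0
```

```bash
python3 st.py
```

```text
{'time': np.float64(12.03), 'joint_pos': array([-0.05,  0.8 , -0.11,  1.64,  0.12,  0.71, -1.1 ]), 'tool_pos': array([652.22,  21.94,  52.1 ]), 'force': array([-17.6 ,   0.36,  46.62]), 'torque': array([-0.13,  3.64, -0.02]), 'finger_force': np.float64(66.03), 'gripper_width': np.float64(46.66)} yaw 0.695
```

Emit:
move_arm([
  [0, 0, 0.1, 0, 0, 0, 0],
  [0, 0, 0, 0, 0, 0, 0],
  [0, 0, 0, 0, 0, 0, 0],
  [0, 0, 0, 0, 0, 0, 0],
])

```text
time: 12.37
tool_pos: [652.2, 21.9, 52.3]
tool_rot: [0.94, 0.341, 0.0, 0.0]
force: [-12.3, -0.3, 30.8]
gripper_width: 46.5
finger_force: 64.5
```

```bash
python3 st.py;  python3 - <<'E'
from h import *
o=np.zeros((400,800,3),np.uint8)
for k,n in enumerate(("side","scene")):
    i=viewer.read_camera(n)
    for z in(20,42,68,86): print(n,z,end=" ");u=proj(n,(651,21.7,z));print(u.round(1),end=" ")
    a=proj(n,(651,21.7,60)).astype(int);x0,y0=a-25;print("crop",x0,y0)
    o[:,400*k:400*k+400]=cv2.resize(i[y0:y0+50,x0:x0+50,::-1],(400,400),interpolation=cv2.INTER_CUBIC)
cv2.imwrite("pics/fin.png",o)
E
```

```text
{'time': np.float64(12.37), 'joint_pos': array([-0.05,  0.8 , -0.11,  1.64,  0.12,  0.71, -1.1 ]), 'tool_pos': array([652.21,  21.9 ,  52.26]), 'force': array([-12.33,  -0.25,  30.79]), 'torque': array([-0.09,  2.36, -0.04]), 'finger_force': np.float64(64.49), 'gripper_width': np.float64(46.46)} yaw 0.695
side 20 [224.9 196.2] side 42 [224.8 189.6] side 68 [224.7 181.7] side 86 [224.7 176.1] crop 199 159
scene 20 [235.9 223.2] scene 42 [235.9 216.8] scene 68 [235.7 209.1] scene 86 [235.7 203.6] crop 210 186
```

View pics/fin.png

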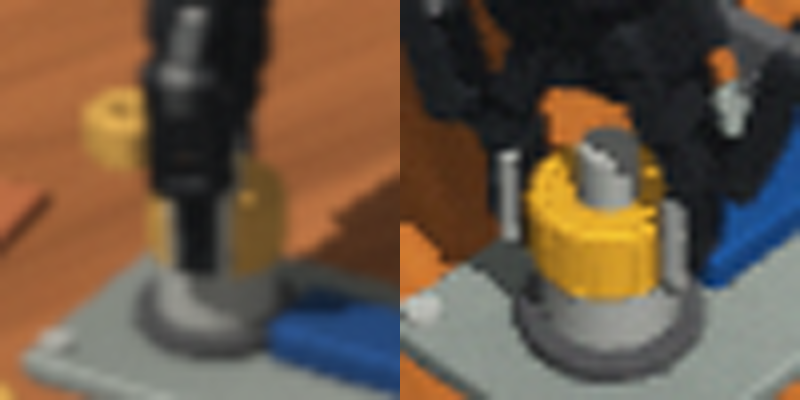

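In the scene crop the collar's underside sits flush on the shoulder tube at about (600,295), with no pin or plate gap. The spindle now stands well proud at (608,170), so the collar is home while gripped and held with about 31 N.

```bash
python3 -c "
from h import *
print(env.finish_job())"
```

```text
the job is handed in; nothing more can be done
None
```

The chuck is tight on the reamer and released, and the brass collar is keyed, pushed fully home and still gripped and held down with about 31 N; the job was handed in at about 12.5 s of the 72 s allowed.

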